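# Shut the ring box: thread the sliding lid and force it over the ridge

### The arm

A 6-joint arm with a two-finger parallel gripper is mounted at the origin on the work surface. World frame = base frame: x ahead of the robot, y to its left, z up, the work surface at z = 0. Lengths are in m, angles in rad, forces in N, time in s.
With the tool pointing down it reaches from about 0.275 to 1 m from the base axis. Payload 8.4 kg.
Tool frame: the origin (TCP) lies on the centre line of the jaws, within the pads' length; the fingertips stand env.nose_length ahead of it and the grasp point (between the pads) is the TCP (env.nose_length is the distance from the TCP to the fingertips, in m); z points along the fingers, y is the line along which they close (so a half turn about z gives the same grasp; the last joint's range is limited). The gripper opens to 85 mm and grips with 20 to 120 N. Pads are 22 mm wide; open, the fingers measure 114 mm over their backs; the gripper's body (76 mm by 85 mm) begins 54 mm behind the grasp point. The pads swing forward as they close: fully open they stand 13 mm farther back than shut.
Start: joints at [1.184, 0.353, 1.633, -0, 1.155, -0.002], TCP at [0.235, 0.579, 0.25] pointing down, gripper open.
Joint ranges: [-2.63, 2.63], [-0.92, 2.1], [0.06, 2.66], [-1.3, 4.44], [0, 2.69], [-3.02, 3.02]. Speed limits (rad/s): [2.22, 2.22, 2.79, 3.14, 3.14, 3.14].

### API

Orientations are given as a 3x3 rotation matrix whose columns are the frame's x, y, z axes.
In Python, from bench import env, viewer gives the robot as it stands. The module is installed in compiled form; this text tells all that it offers.
- The arm moves only by the shell command python3 -m jog 'ROWS' [FORCE]. ROWS is JSON, a list of rows, each an object of numbers: "x", "y", "z": the shift along the tool's x, y, z in cm; "ax", "ay", "az": the turn, a rotation vector about the tool's x, y, z in rad; "grip": the finger opening in cm, from 0 to 8.54. In form: [{"x": .., "y": .., "z": .., "ax": .., "ay": .., "az": .., "grip": ..}, ...]. A call has exactly 10 rows; each row is the pose to reach, as a shift and turn from the pose commanded when the call began, along the tool's axes at that moment; what a row does not reach only later rows make up. A row lasts 1/12 s, in which the tool goes at most 41.7 mm and 7.16 degrees, less where a joint would pass 70% of its speed; a pose out of reach is approached as far as the arm can. A call with a gripper value outside its range is refused whole. The fingers move at their own pace and stop on an object; FORCE is the grip in N (left out, the last holds). Time passes only in rows, so rows that repeat a pose let the fingers close, or fill a call up. It gives the time, the measured TCP pose, the force, the opening and the grip force at its end, in the units of the state.
- env.get_state(): the state, without advancing time (a new reading comes with each control period).
- viewer.grab_frame(name): name is "side" or "top" or "wrist"; returns (picture, depth): 400x640x3 uint8, red, green, blue; 400x640 float32, m along the optical axis (not along the pixel's ray), 0 where there is no reading.
- viewer.camera_info(name): a dict with "fx", "fy", "cx", "cy" (pixels), "k1" (the pictures are not rectified: a ray, as slopes to the right and down, at radius r is drawn at 1 + k1 r^2 times it, then the intrinsics apply), "pose" (4x4, takes a point from camera to world coordinates); the wrist camera has in their place "hand_eye" (4x4, takes a point from camera to tool coordinates, whose origin is the TCP and whose axes are the flange's). Camera axes: x right, y up, looking along -z (the intrinsics and any distortion apply to the point x, -y, -z); pixel columns grow to the right and rows downward; lengths in m; the calibration is good to about 2 mm. A picture is of the moment at which its call begins: read the wrist's pose just before it. camera_info takes no time and is no camera call.
- env.finish_job(): hands the job in; it is judged then, once.
The state is a dict: "time": time; "qpos": joint angles; "qvel": joint speeds; "joint_efforts": joint torques, N m; "tool_pos": TCP position; "tcp_rot": TCP orientation; "contact_force": force on the tool from outside, world axes, zero at the start; "ft_torque": the same for the moment, N m; "finger_gap": opening from 0.0 (shut) to 1.0 (fully open); "grip_force": force on a finger pad.
Only numpy, scipy, OpenCV 4.12 (cv2) and the standard library are available. Lean on these libraries where they do the work, as an engineer would, in place of code of your own. Each camera call takes 0.05 s, during which the arm holds its last target. There are 200 camera calls.

### The job

Put the lid back on the wooden slide-top box of finished rings: thread it into the box's channel from the open mouth, and slide it in until it has snapped over the ridge and is fully home against the end wall. Push firmly but do not ram it, let go at the end, and leave the other things on the bench where they are.

Things in the scene. Friction and masses are not known exactly. Their poses are not given: they have to be found in the camera images.
- box: Dark wooden slide-top box, screwed to the bench (cannot move), about 118 mm long (x), 85 mm wide (about 100 mm at its mouth), 51 mm high. Origin: on the bench below the middle of the lid's home place; +x is the way the lid slides home, z up. Two side ledges carry the lid, tops 40 mm above the bench, from x = -62 mm to the end wall, whose inner face is at x = +50 mm. Rings lie on its floor.
- channel_mouth (a point): Where the lips begin, at box x = -20 mm, midway across, 42.5 mm above the bench; axes as the box's. From here to the end wall the channel has walls 73 mm apart and lips over the lid: 6.5 mm gap between ledge and lip, lip tops 51 mm above the bench, 61 mm free between the lips.
- landing (a point): Middle of the open landing before the mouth (box x = -41 mm, 40 mm above the bench, axes as the box's). From box x = -62 to -20 mm no lips: the lid's front can be laid on the ledges from above. Flared cheeks guide it sideways (73 mm apart at the mouth, about 90 mm at the outer end, tops at 51 mm); lead-ins raised from the lips (box x = -33 to -20 mm, tops at 57 mm) guide it from above.
- ridge_top (a point): Crest of the sprung brass ridge across the inside, at box x = +27.6 mm, 38.7 mm above the bench, 9 mm broad, round. It gives downward. Over the last 15 mm of its travel the lid's front bead must be forced over it (about 8 to 16 N of push); then the bead drops behind it and the lid meets the end wall.
- lid_home (a point): Where the middle of the lid's plate is when the lid is fully home (0, 0, 42.5 mm in the box's frame). Axes as the box's.
- lid_plate (a point): Middle of the plate of the loose lid, pale wood, about 90 g: plate 100 mm long (x), 70 mm wide (y), 5 mm thick. x points to the front edge that enters the channel first, z up. Under the plate are two half-round cross beads 52 mm long, 4.5 mm deep, at x = +36 and -36 mm; on the bench the lid rests level on them, plate mid-height 7 mm above the bench. Given as None while held.
- lid_grip (a point): Centre of the lid's upright wooden grip, a block 12 mm thick (along the lid's x), 40 mm wide (y), 30 mm high, standing on the plate 38 mm behind the plate's middle; this centre is 17.5 mm above the plate's mid-thickness. Axes as the lid's. Given as None while held.
- bowl: Bystander: black plastic bowl, 80 mm across, 30 mm high. Origin: centre of its underside.
- pliers: Bystander: pliers with black handles lying on the bench, about 110 mm long, 12 mm high. Origin: middle of the underside.
- flux_jar: Bystander: amber glass jar, 60 mm across, 75 mm high. Origin: centre of its underside.
- doming_block: Bystander: steel cube 50 mm. Origin: centre of its underside.
- solder_board: Bystander: white board 140 x 100 x 16 mm. Origin: centre of its underside.
Not all that is in view belongs to the job. Leave any blue, pink or red look-alike of the part that bears lid_plate alone.

How it is judged:
On the way:
1. the lid is threaded: its front edge lies in the channel under the lips, well short of the ridge (x of lid_plate in the frame of box between -0.062 and -0.012 m and y of lid_plate in the frame of box between -0.006 and 0.006 m and z of lid_plate in the frame of box between 0.038 and 0.048 m and angle between the x axis of lid_plate and the x axis of box, either way round below 0.12 rad), for 0.1 s.
At the end, for the whole second after the job is handed in: The lid lies in the channel right way up, grip at the mouth end, level (within 0.05 rad) and straight (0.08 rad), its plate's middle within 3.5 mm of its home place along the slide and 4 mm across, its front bead behind the ridge, and it is let go (x of lid_plate in the frame of box between -0.0035 and 0.003 m and y of lid_plate in the frame of box between -0.004 and 0.004 m and z of lid_plate in the frame of box between 0.04 and 0.0455 m and angle between lid_plate's own z axis and vertical below 0.05 rad and angle between the x axis of lid_plate and the x axis of box, either way round below 0.08 rad and x of lid_grip in the frame of box below -0.03 m); the robot touches nothing.
It fails at once if the lid is rammed: more than 45 N between lid and box (contact force between lid and box above 45 N).
It fails at once if a bystander is shifted by more than 30 mm (distance of any of bowl, pliers, flux_jar, doming_block, solder_board from where it was at the start of the episode above 0.03 m).
It also fails if it takes over 58 s, if anything falls off the work surface, if the arm or the gripper's body presses on something with over 40 N, if the wrist force passes 120 N, or if a joint passes its speed limit or range.

## Working session

There is one attempt and no reset: what is moved stays moved. The work goes in short steps, Python scripts to look and compute and a shell command to move; the robot and the scene stay as the last step left them, time stands still between calls to the robot, and variables do not carry over. Pictures are saved under pics/ and viewed, at most 10 in all, crops included, and the job is handed in when it is done.

```bash
mkdir -p pics; cat > h.py <<'E'
import numpy as np, cv2
from bench import env, viewer
def ray(name,uv,st=None):
    c=viewer.camera_info(name)
    K=np.array([[c['fx'],0,c['cx']],[0,c['fy'],c['cy']],[0,0,1.]])
    uv=np.array(uv,float).reshape(-1,2)
    d=(uv-[c['cx'],c['cy']])/[c['fx'],c['fy']]
    s=d.copy()
    for _ in range(20): s=d/(1+c['k1']*(s**2).sum(1,keepdims=True))
    if 'pose' in c: T=np.array(c['pose'])
    else:
        st=st or env.get_state(); W=np.eye(4);W[:3,:3]=st['tcp_rot'];W[:3,3]=st['tool_pos'];T=W@np.array(c['hand_eye'])
    D=np.c_[s[:,0],-s[:,1],-np.ones(len(s))]@T[:3,:3].T
    return T[:3,3],D
def onz(name,uv,z,st=None):
    o,D=ray(name,uv,st); return o+D*((z-o[2])/D[:,2])[:,None]
def save(name,fn):
    st=env.get_state(); p,d=viewer.grab_frame(name); cv2.imwrite(fn,p[:,:,::-1]); np.save(fn[:-4]+'.npy',d); return st,p,d
E
python3 - <<'E'
from h import *
st,p,d=save('top','pics/top.png'); save('side','pics/side.png')
print(st, env.nose_length)
for n in('top','side'):print(viewer.camera_info(n))
E
```

```text
{'time': 0.0, 'qpos': array([ 1.18362460e+00,  3.53619429e-01,  1.63410683e+00, -1.75211657e-05,
        1.15517912e+00, -2.39507003e-03]), 'qvel': array([ 5.82039375e-04, -1.16792271e-03,  1.15628207e-03, -1.21347335e-03,
       -1.18194869e-03,  9.36983108e-05]), 'joint_efforts': array([ 3.82286380e-03, -6.05240822e+01, -3.42065871e+01,  2.29464531e-04,
        9.66525986e-03,  8.46076574e-06]), 'tool_pos': array([0.23443619, 0.57890617, 0.24959127]), 'tcp_rot': array([[-9.26884949e-01,  3.75345254e-01, -4.80806151e-04],
       [ 3.75345562e-01,  9.26884144e-01, -1.22161585e-03],
       [-1.28761150e-05, -1.31276580e-03, -9.99999138e-01]]), 'contact_force': array([ 0.11124021,  0.62701652, -0.33270168]), 'ft_torque': array([-0.08523695, -0.01710712, -0.00056435]), 'grip_force': 0.0, 'finger_gap': 0.9973948415065191} 0.019
{'fx': 518.3528833852228, 'fy': 518.3528833852228, 'cx': 324.62354408427603, 'cy': 196.2488755009826, 'k1': -0.1205089522029774, 'pose': array([[ 0.00695416,  0.99753583, -0.06981332,  0.38637958],
       [-0.9998739 ,  0.00793325,  0.01375689,  0.01083997],
       [ 0.01427683,  0.06970885,  0.99746521,  1.79127313],
       [ 0.        ,  0.        ,  0.        ,  1.        ]])}
{'fx': 390.74054436631263, 'fy': 390.74054436631263, 'cx': 322.8700656780274, 'cy': 197.92201715342824, 'k1': 0.023052145375000013, 'pose': array([[ 9.97319676e-01,  5.37627505e-02, -4.96289379e-02,
         4.58220205e-01],
       [-7.31620448e-02,  7.40955916e-01, -6.67556474e-01,
        -6.82612154e-01],
       [ 8.83182999e-04,  6.69398161e-01,  7.42903306e-01,
         8.33255653e-01],
       [ 0.00000000e+00,  0.00000000e+00,  0.00000000e+00,
         1.00000000e+00]])}
```

View pics/top.png

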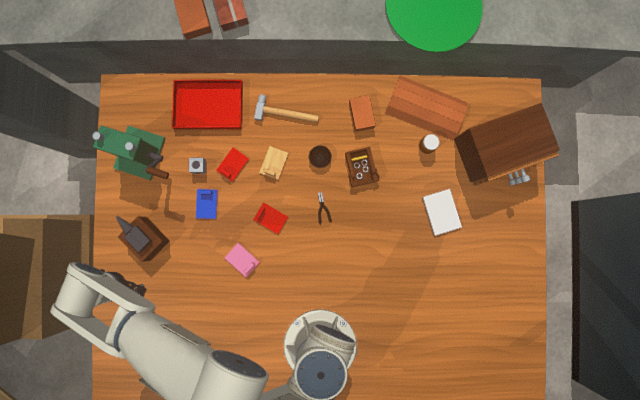

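View pics/side.png

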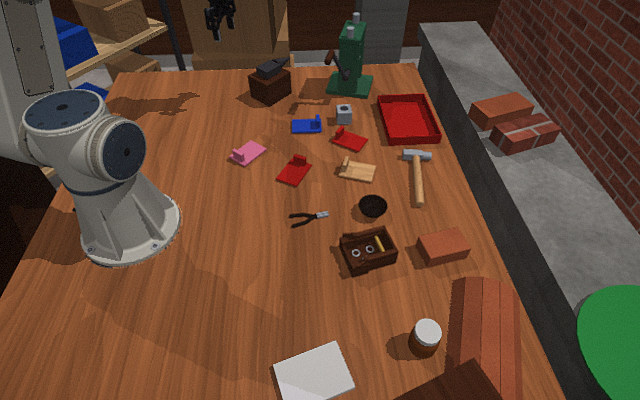

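Candidates for the lid in the top view are pale (274,162), red (233,164), red (270,218), blue (206,204) and pink (242,260). Only the pale-wood one fits, since the coloured ones are look-alikes. The box is at (361,167). I'll confirm with one crop.

```bash
python3 - <<'E'
from h import *
p=cv2.imread('pics/top.png'); s=cv2.imread('pics/side.png')
a=cv2.resize(p[135:200,250:390],None,fx=5.6,fy=5.6,interpolation=cv2.INTER_CUBIC)
b=cv2.resize(s[150:280,320:420],(169,220),interpolation=cv2.INTER_CUBIC)
b=cv2.resize(s[150:280,320:480],None,fx=1.8,fy=1.8,interpolation=cv2.INTER_CUBIC)
o=np.zeros((a.shape[0]+b.shape[0],a.shape[1],3),np.uint8);o[:a.shape[0]]=a;o[a.shape[0]:,:b.shape[1]]=b
print(o.shape);cv2.imwrite('pics/c1.png',o)
h=cv2.cvtColor(p,cv2.COLOR_BGR2HSV)[135:190,255:295]
print(h[27,19],h[5,38],h[15,10])
d=np.load('pics/top.npy'); print(d[162,274],d[162,300])
print(onz('top',[[274,162],[361,167]],.02))
E
```

```text
(598, 784, 3)
[ 19 122 229] [ 13 178 182] [ 13 174 202]
1.791827 1.8057157
[[ 0.6271586   0.16152558  0.02      ]
 [ 0.61239103 -0.13825683  0.02      ]]
```

View pics/c1.png

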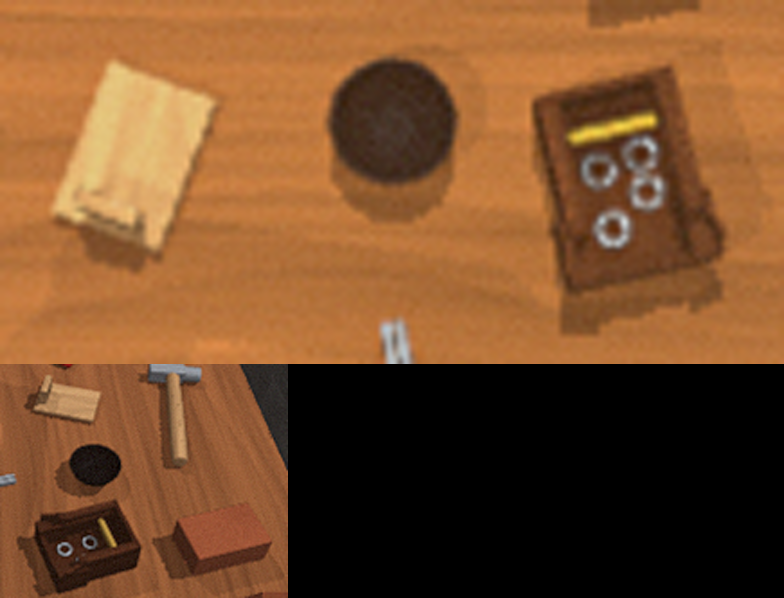

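The crop shows the pale lid with its grip block at the lower-left end (crop 110,215), facing the robot. The box's mouth is also towards the robot (crop 645,270), so both +x axes point away from it. I'll measure both and plan the move above the lid.

```bash
cat >> h.py <<'E'
def rel(pos,yaw):
    "tool-frame shift (cm) and rotvec for tool down with tool y at world yaw"
    from scipy.spatial.transform import Rotation as R
    st=env.get_state(); A=np.array(st['tcp_rot']); y=np.array([np.cos(yaw),np.sin(yaw),0]); z=np.array([0,0,-1.])
    B=np.c_[np.cross(y,z),y,z]
    return (A.T@(np.array(pos)-st['tool_pos'])*100).round(2), R.from_matrix(A.T@B).as_rotvec().round(3)
def lidmask(p):
    h=cv2.cvtColor(p,cv2.COLOR_RGB2HSV); m=cv2.inRange(h,(15,70,150),(26,150,255))
    m=cv2.morphologyEx(m,cv2.MORPH_OPEN,np.ones((3,3)))
    n,l,s,c=cv2.connectedComponentsWithStats(m); return l,s,c
E
python3 - <<'E'
from h import *
p=cv2.imread('pics/top.png')[:,:,::-1].copy()
l,s,c=lidmask(p); k=l[162,274]; print(k,s[k],c[k])
ct=max(cv2.findContours((l==k).astype(np.uint8),cv2.RETR_EXTERNAL,2)[0],key=len)
w=onz('top',ct.reshape(-1,2),.0095)
r=cv2.minAreaRect((w[:,:2]*1000).astype(np.float32)); print(r,cv2.boxPoints(r))
print(rel([.60,.17,.25],-.38))
print(viewer.camera_info('wrist'))
E
```

```text
2 [260 146  28  33 570] [273.6122807  161.81578947]
((626.8773803710938, 164.02294921875), (72.09395599365234, 101.45367431640625), 69.72650909423828) [[566.80273 147.78604]
 [661.9713  112.63217]
 [686.952   180.25986]
 [591.78345 215.41373]]
(array([-4.923e+01, -2.418e+01, -1.000e-02]), array([-1.000e-03,  1.000e-03,  1.566e+00]))
{'fx': 296.27276354177513, 'fy': 296.27276354177513, 'cx': 321.5714830591983, 'cy': 203.74995761419947, 'k1': -0.05065968087772287, 'hand_eye': array([[ 3.10150244e-04,  9.59424796e-01,  2.81964475e-01,
         7.17488154e-02],
       [ 9.99999565e-01, -4.95020316e-05, -9.31523848e-04,
        -5.95354583e-04],
       [-8.79769263e-04,  2.81964641e-01, -9.59424394e-01,
        -1.22623089e-01],
       [ 0.00000000e+00,  0.00000000e+00,  0.00000000e+00,
         1.00000000e+00]])}
```

```bash
python3 -m jog '[{"x":-48,"y":-24,"z":4,"az":1.54},{"x":-48,"y":-24,"z":4,"az":1.54},{"x":-48,"y":-24,"z":4,"az":1.54},{"x":-48,"y":-24,"z":4,"az":1.54},{"x":-48,"y":-24,"z":4,"az":1.54},{"x":-48,"y":-24,"z":4,"az":1.54},{"x":-48,"y":-24,"z":4,"az":1.54},{"x":-48,"y":-24,"z":4,"az":1.54},{"x":-48,"y":-24,"z":4,"az":1.54},{"x":-48,"y":-24,"z":4,"az":1.54}]' 30; python3 -c "
from h import *
print(rel([.591,.177,.18],-.354))"
```

```text
(array([-48.13, -23.86,   6.99]), array([-1.00e-03,  1.00e-03,  1.54e+00]))$[0]: bad value
```

```bash
python3 -m jog '[{"x":-48,"y":-24,"z":4,"ax":0,"ay":0,"az":1.54,"grip":8.5},{"x":-48,"y":-24,"z":4,"ax":0,"ay":0,"az":1.54,"grip":8.5},{"x":-48,"y":-24,"z":4,"ax":0,"ay":0,"az":1.54,"grip":8.5},{"x":-48,"y":-24,"z":4,"ax":0,"ay":0,"az":1.54,"grip":8.5},{"x":-48,"y":-24,"z":4,"ax":0,"ay":0,"az":1.54,"grip":8.5},{"x":-48,"y":-24,"z":4,"ax":0,"ay":0,"az":1.54,"grip":8.5},{"x":-48,"y":-24,"z":4,"ax":0,"ay":0,"az":1.54,"grip":8.5},{"x":-48,"y":-24,"z":4,"ax":0,"ay":0,"az":1.54,"grip":8.5},{"x":-48,"y":-24,"z":4,"ax":0,"ay":0,"az":1.54,"grip":8.5},{"x":-48,"y":-24,"z":4,"ax":0,"ay":0,"az":1.54,"grip":8.5}]' 30; python3 -c "
from h import *
print(rel([.591,.177,.18],-.354))"
```

```text
time: 0.93
tool_pos: [0.5102, 0.2657, 0.219]
tcp_rot: [[0.07, 0.998, -0.0], [0.998, -0.07, -0.0], [-0.0, -0.0, -1.0]]
contact_force: [0.9, 1.1, 0.0]
finger_gap: 0.994
grip_force: 0.0
(array([-8.28,  8.69,  3.9 ]), array([-0.   ,  0.   ,  0.284]))
```

```bash
python3 -m jog '[{"x":-8,"y":8,"z":4,"ax":0,"ay":0,"az":0.28,"grip":6},{"x":-8,"y":8,"z":4,"ax":0,"ay":0,"az":0.28,"grip":6},{"x":-8,"y":8,"z":4,"ax":0,"ay":0,"az":0.28,"grip":6},{"x":-8,"y":8,"z":4,"ax":0,"ay":0,"az":0.28,"grip":6},{"x":-8,"y":8,"z":4,"ax":0,"ay":0,"az":0.28,"grip":6},{"x":-8,"y":8,"z":4,"ax":0,"ay":0,"az":0.28,"grip":6},{"x":-8,"y":8,"z":4,"ax":0,"ay":0,"az":0.28,"grip":6},{"x":-8,"y":8,"z":4,"ax":0,"ay":0,"az":0.28,"grip":6},{"x":-8,"y":8,"z":4,"ax":0,"ay":0,"az":0.28,"grip":6},{"x":-8,"y":8,"z":4,"ax":0,"ay":0,"az":0.28,"grip":6}]'; python3 - <<'E'
from h import *
st,p,d=save('wrist','pics/w1.png'); import pickle; pickle.dump(st,open('w1.pkl','wb'))
print(st['tool_pos'],rel([.591,.177,.18],-.354))
E
```

```text
time: 1.77
tool_pos: [0.5838, 0.1835, 0.1797]
tcp_rot: [[0.336, 0.942, 0.001], [0.942, -0.336, 0.0], [0.0, 0.0, -1.0]]
contact_force: [-0.2, 0.5, -0.6]
finger_gap: 0.697
grip_force: 0.0
[0.58376119 0.18345897 0.17974609] (array([-0.35,  0.89, -0.03]), array([ 0.   , -0.   ,  0.011]))
```

View pics/w1.png

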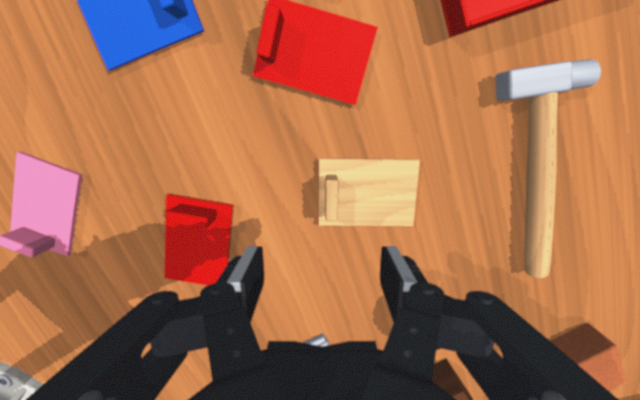

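The wrist view shows the pale lid squarely aligned, with corners near (319,160), (420,160), (415,226) and (319,226). The top of its block is near (331,178).

```bash
python3 - <<'E'
from h import *; import pickle
st=pickle.load(open('w1.pkl','rb'))
p=cv2.imread('pics/w1.png')[:,:,::-1].copy()
l,s,c=lidmask(p); k=l[190,380]; print(s[k])
ct=max(cv2.findContours((l==k).astype(np.uint8),cv2.RETR_EXTERNAL,2)[0],key=len)
w=onz('wrist',ct.reshape(-1,2),.0095,st)
r=cv2.minAreaRect((w[:,:2]*1000).astype(np.float32)); print(r);B=cv2.boxPoints(r);print(B)
# front two edge corners are farthest from base along lid x
d=np.array([np.cos(-.35),np.sin(-.35)]); o=np.argsort(B@d); f=B[o[2:]].mean(0);b=B[o[:2]].mean(0);u=(f-b)/np.linalg.norm(f-b)
yaw=np.arctan2(u[1],u[0]); g=f-88*u; print('yaw',yaw,'grip',g, 'len',np.linalg.norm(f-b))
print('block top view',onz('wrist',[[331,177],[325,177],[338,177]],.0395,st)*1000)
print(rel([g[0]/1000,g[1]/1000,.033],yaw))
E
```

```text
[ 319  158  101   68 6441]
((627.3997802734375, 164.8461151123047), (70.34564971923828, 99.91934967041016), 70.25118255615234)
[[568.4938  148.62329]
 [662.53613 114.86081]
 [686.3058  181.06894]
 [592.2634  214.83142]]
yaw -0.34468207 grip [591.59686 177.69984] len 99.91932
block top view [[598.22744893 198.74119825  39.5       ]
 [593.13376258 200.55549812  39.5       ]
 [604.1719253  196.62522704  39.5       ]]
(array([-0.27,  0.92, 14.67]), array([ 0.   , -0.   ,  0.002]))
```

```bash
python3 -m jog '[{"x":-0.3,"y":0.9,"z":2,"ax":0,"ay":0,"az":0,"grip":5},{"x":-0.3,"y":0.9,"z":4,"ax":0,"ay":0,"az":0,"grip":4},{"x":-0.3,"y":0.9,"z":7,"ax":0,"ay":0,"az":0,"grip":4},{"x":-0.3,"y":0.9,"z":10,"ax":0,"ay":0,"az":0,"grip":4},{"x":-0.3,"y":0.9,"z":12,"ax":0,"ay":0,"az":0,"grip":4},{"x":-0.3,"y":0.9,"z":13,"ax":0,"ay":0,"az":0,"grip":4},{"x":-0.3,"y":0.9,"z":13.5,"ax":0,"ay":0,"az":0,"grip":4},{"x":-0.3,"y":0.9,"z":13.5,"ax":0,"ay":0,"az":0,"grip":4},{"x":-0.3,"y":0.9,"z":13.5,"ax":0,"ay":0,"az":0,"grip":4},{"x":-0.3,"y":0.9,"z":13.5,"ax":0,"ay":0,"az":0,"grip":4}]'; python3 -c "
from h import *
print(rel([.5916,.1777,.033],-.3447))"
```

```text
time: 2.65
tool_pos: [0.5925, 0.1771, 0.0458]
tcp_rot: [[0.337, 0.941, 0.002], [0.941, -0.337, 0.001], [0.001, 0.002, -1.0]]
contact_force: [0.4, 1.1, -0.7]
finger_gap: 0.465
grip_force: 0.0
(array([ 0.02, -0.11,  1.28]), array([ 0.002, -0.001,  0.001]))
```

```bash
python3 -m jog '[{"x":0,"y":-0.1,"z":0.7,"ax":0,"ay":0,"az":0,"grip":4},{"x":0,"y":-0.1,"z":1.3,"ax":0,"ay":0,"az":0,"grip":4},{"x":0,"y":-0.1,"z":1.3,"ax":0,"ay":0,"az":0,"grip":3},{"x":0,"y":-0.1,"z":1.3,"ax":0,"ay":0,"az":0,"grip":2},{"x":0,"y":-0.1,"z":1.3,"ax":0,"ay":0,"az":0,"grip":1},{"x":0,"y":-0.1,"z":1.3,"ax":0,"ay":0,"az":0,"grip":0.5},{"x":0,"y":-0.1,"z":1.3,"ax":0,"ay":0,"az":0,"grip":0.5},{"x":0,"y":-0.1,"z":1.3,"ax":0,"ay":0,"az":0,"grip":0.5},{"x":0,"y":-0.1,"z":1.3,"ax":0,"ay":0,"az":0,"grip":0.5},{"x":0,"y":-0.1,"z":1.3,"ax":0,"ay":0,"az":0,"grip":0.5}]' 60
```

```text
time: 3.48
tool_pos: [0.5906, 0.1771, 0.0314]
tcp_rot: [[0.337, 0.941, 0.0], [0.941, -0.337, 0.0], [0.0, 0.0, -1.0]]
contact_force: [-0.4, 0.2, -0.1]
finger_gap: 0.132
grip_force: 59.7
```

```bash
python3 -m jog '[{"x":0,"y":0,"z":-1,"ax":0,"ay":0,"az":0,"grip":0.5},{"x":0,"y":0,"z":-3,"ax":0,"ay":0,"az":0,"grip":0.5},{"x":0,"y":0,"z":-6,"ax":0,"ay":0,"az":0,"grip":0.5},{"x":0,"y":0,"z":-9,"ax":0,"ay":0,"az":0,"grip":0.5},{"x":0,"y":0,"z":-12,"ax":0,"ay":0,"az":0,"grip":0.5},{"x":0,"y":0,"z":-15,"ax":0,"ay":0,"az":0,"grip":0.5},{"x":0,"y":0,"z":-16,"ax":0,"ay":0,"az":0,"grip":0.5},{"x":0,"y":0,"z":-16,"ax":0,"ay":0,"az":0,"grip":0.5},{"x":0,"y":0,"z":-16,"ax":0,"ay":0,"az":0,"grip":0.5},{"x":0,"y":0,"z":-16,"ax":0,"ay":0,"az":0,"grip":0.5}]'; python3 - <<'E'
from h import *
# box: dark brown mask in the top view
p=cv2.imread('pics/top.png')
h=cv2.cvtColor(p,cv2.COLOR_BGR2HSV); print(h[150,350],h[182,365],h[165,385],h[190,352])
s=cv2.imread('pics/side.png'); 
E
```

```text
time: 4.32
tool_pos: [0.5895, 0.1768, 0.1896]
tcp_rot: [[0.337, 0.941, -0.002], [0.941, -0.337, -0.001], [-0.002, -0.002, -1.0]]
contact_force: [0.0, -0.0, -1.1]
finger_gap: 0.127
grip_force: 59.6
[ 13 171 188] [ 12 172 107] [ 14 165 179] [ 13 179 128]
```

```bash
python3 -c "
from h import *
print(rel([.49,-.16,.19],.18))"
```

```text
(array([-3.506e+01,  1.990e+00,  1.000e-02]), array([-0.002,  0.001, -0.524]))
```

```bash
python3 -m jog '[{"x":-3,"y":0,"z":0,"ax":0,"ay":0,"az":-0.05,"grip":0.5},{"x":-6,"y":0.4,"z":0,"ax":0,"ay":0,"az":-0.11,"grip":0.5},{"x":-10,"y":0.8,"z":0,"ax":0,"ay":0,"az":-0.17,"grip":0.5},{"x":-14,"y":1,"z":0,"ax":0,"ay":0,"az":-0.23,"grip":0.5},{"x":-18,"y":1.2,"z":0,"ax":0,"ay":0,"az":-0.3,"grip":0.5},{"x":-22,"y":1.5,"z":0,"ax":0,"ay":0,"az":-0.36,"grip":0.5},{"x":-26,"y":1.7,"z":0,"ax":0,"ay":0,"az":-0.42,"grip":0.5},{"x":-30,"y":2,"z":0,"ax":0,"ay":0,"az":-0.48,"grip":0.5},{"x":-33,"y":2,"z":0,"ax":0,"ay":0,"az":-0.52,"grip":0.5},{"x":-35,"y":2,"z":0,"ax":0,"ay":0,"az":-0.52,"grip":0.5}]'
python3 -m jog '[{"x":0,"y":0,"z":0,"ax":0,"ay":0,"az":0,"grip":0.5},{"x":0,"y":0,"z":0,"ax":0,"ay":0,"az":0,"grip":0.5},{"x":0,"y":0,"z":0,"ax":0,"ay":0,"az":0,"grip":0.5},{"x":0,"y":0,"z":0,"ax":0,"ay":0,"az":0,"grip":0.5},{"x":0,"y":0,"z":0,"ax":0,"ay":0,"az":0,"grip":0.5},{"x":0,"y":0,"z":0,"ax":0,"ay":0,"az":0,"grip":0.5},{"x":0,"y":0,"z":0,"ax":0,"ay":0,"az":0,"grip":0.5},{"x":0,"y":0,"z":0,"ax":0,"ay":0,"az":0,"grip":0.5},{"x":0,"y":0,"z":0,"ax":0,"ay":0,"az":0,"grip":0.5},{"x":0,"y":0,"z":0,"ax":0,"ay":0,"az":0,"grip":0.5}]'; python3 - <<'E'
from h import *
st,p,d=save('wrist','pics/w2.png'); import pickle; pickle.dump(st,open('w2.pkl','wb'))
E
```

```text
time: 5.15
tool_pos: [0.489, -0.1614, 0.1893]
tcp_rot: [[-0.176, 0.984, -0.004], [0.984, 0.176, 0.001], [0.001, -0.003, -1.0]]
contact_force: [0.1, 1.0, -1.3]
finger_gap: 0.128
grip_force: 59.5
time: 5.98
tool_pos: [0.4914, -0.159, 0.1914]
tcp_rot: [[-0.175, 0.985, 0.0], [0.985, 0.175, -0.0], [-0.0, 0.0, -1.0]]
contact_force: [-0.1, -0.3, -1.1]
finger_gap: 0.135
grip_force: 59.5
```

View pics/w2.png

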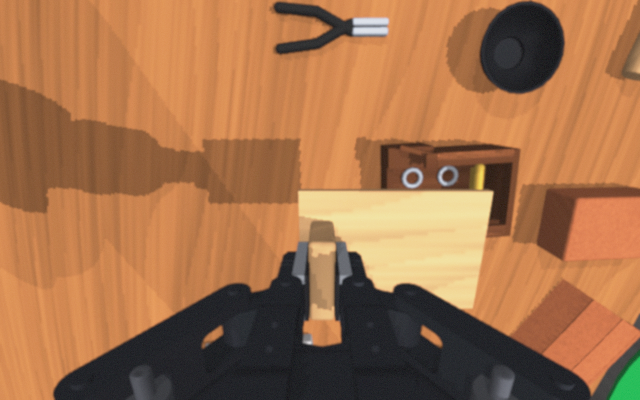

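The held lid hides the near half of the box (381–518, 143–237), so I'll shift sideways and look again.

```bash
python3 -m jog '[{"x":-2,"y":0,"z":0,"ax":0,"ay":0,"az":0,"grip":0.5},{"x":-5,"y":0,"z":0,"ax":0,"ay":0,"az":0,"grip":0.5},{"x":-7,"y":2,"z":0,"ax":0,"ay":0,"az":0,"grip":0.5},{"x":-8,"y":3,"z":0,"ax":0,"ay":0,"az":0,"grip":0.5},{"x":-8,"y":3,"z":0,"ax":0,"ay":0,"az":0,"grip":0.5},{"x":-8,"y":3,"z":0,"ax":0,"ay":0,"az":0,"grip":0.5},{"x":-8,"y":3,"z":0,"ax":0,"ay":0,"az":0,"grip":0.5},{"x":-8,"y":3,"z":0,"ax":0,"ay":0,"az":0,"grip":0.5},{"x":-8,"y":3,"z":0,"ax":0,"ay":0,"az":0,"grip":0.5},{"x":-8,"y":3,"z":0,"ax":0,"ay":0,"az":0,"grip":0.5}]'
python3 - <<'E'
from h import *
st,p,d=save('wrist','pics/w3.png'); import pickle; pickle.dump(st,open('w3.pkl','wb'))
a=cv2.resize(p[60:180,330:490],None,fx=5,fy=5,interpolation=cv2.INTER_CUBIC)
cv2.imwrite('pics/w3c.png',a[:,:,::-1])
E
```

```text
time: 6.87
tool_pos: [0.5345, -0.2322, 0.1914]
tcp_rot: [[-0.176, 0.984, -0.0], [0.984, 0.176, 0.0], [0.0, -0.0, -1.0]]
contact_force: [-0.1, -0.0, -0.7]
finger_gap: 0.129
grip_force: 59.5
```

View pics/w3c.png

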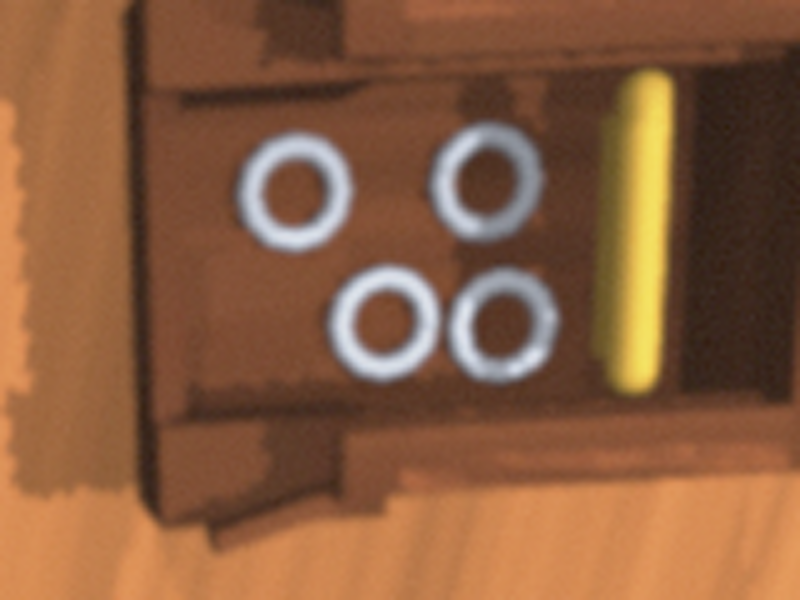

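The crop shows the mouth end: inner ledge corners near full-image (360,78) and (362,145), and the brass ridge at (457,107). I need the whole box.

```bash
python3 - <<'E'
import cv2
p=cv2.imread('pics/w3.png')
cv2.imwrite('pics/w3d.png',cv2.resize(p[30:180,340:540],None,fx=4,fy=4,interpolation=cv2.INTER_CUBIC))
E
```

```text
(no output)
```

View pics/w3d.png

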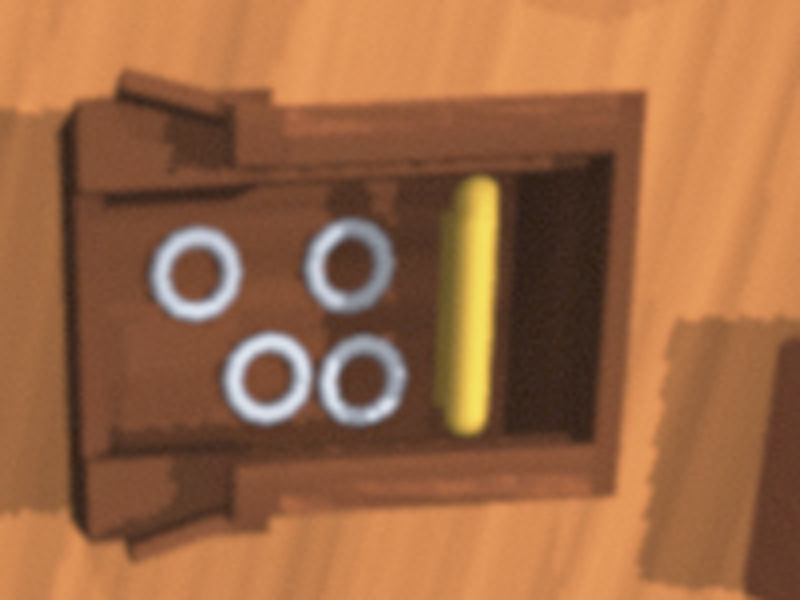

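```bash
cat > box.py <<'E'
from h import *; import pickle
st=pickle.load(open('w3.pkl','rb'))
c=np.array([[645,95],[613,495],[613,153],[595,440],[77,192],[90,460],[480,178],[467,436]])/4+[340,30]
z=np.array([.051]*4+[.04]*2+[.0387]*2)
w=np.array([onz('wrist',a,b,st)[0] for a,b in zip(c,z)])[:,:2]*1000
m=[w[i:i+2].mean(0) for i in (0,2,4,6)]; X=[56,50,-62,27.6]
print(w.round(1)); print([np.linalg.norm(w[i]-w[i+1]).round(1) for i in (0,2,4,6)])
f=np.polyfit(X,np.array(m),1); print('mids',np.round(m,1)); print('x-scale',np.linalg.norm(f[0]),'yaw',np.arctan2(f[0][1],f[0][0]),'origin',f[1])
print([np.arctan2(-(w[i+1]-w[i])[0],(w[i+1]-w[i])[1]) for i in (0,2,4,6)])
print('side edge yaw',[np.arctan2(*(w[j]-w[i])[::-1]) for i,j in((4,6),(5,7))])
E
python3 box.py
```

```text
[[ 659.3  -84. ]
 [ 678.8 -164.8]
 [ 656.   -96.3]
 [ 670.8 -154. ]
 [ 548.  -123.8]
 [ 562.8 -179.5]
 [ 634.5 -104.1]
 [ 647.6 -158.4]]
[np.float64(83.1), np.float64(59.6), np.float64(57.6), np.float64(55.8)]
mids [[ 669.1 -124.4]
 [ 663.4 -125.1]
 [ 555.4 -151.7]
 [ 641.1 -131.3]]
x-scale 0.9910179744521458 yaw 0.2375338559159438 origin [ 615.00460642 -137.29457414]
[np.float64(-2.9045990630641065), np.float64(-2.8909745452772975), np.float64(-2.881579301026416), np.float64(-2.9038648763287607)]
side edge yaw [np.float64(0.22385807199865262), np.float64(0.24405327436273352)]
```

```bash
python3 - <<'E'
from h import *; import pickle
for n in('w2','w3'):
    st=pickle.load(open(n+'.pkl','rb')); d=np.load(f'pics/{n}.npy')
    p=cv2.imread(f'pics/{n}.png')[:,:,::-1].copy()
    l,s,c=lidmask(p); k=l[230,440]; m=l==k; print(n,s[k])
    v,u=np.nonzero(m&(np.arange(640)[None]>370)); uv=np.c_[u,v]
    o,D=ray('wrist',uv,st); P=o+D*d[v,u][:,None]   # D has unit optical-axis depth
    R=np.array(st['tcp_rot']); Q=(P-st['tool_pos'])@R*1000
    g=(d[v,u]>.05); Q=Q[g]; zf=np.linalg.lstsq(np.c_[Q[:,:2],np.ones(len(Q))],Q[:,2],rcond=None)[0]
    print('top plane z(tool mm)= a x+b y+c',zf,'resid',np.std(Q[:,2]-np.c_[Q[:,:2],np.ones(len(Q))]@zf))
    Q=(onz('wrist',uv,st['tool_pos'][2]-.022,st)-st['tool_pos'])@R*1000
    print('right edge y',np.percentile(Q[:,1],99.5),'far side edge x',np.percentile(Q[:,0],99.5))
    # edge angle
    e=[(x,v[u==x].min()) for x in range(380,480,5)]; E=(onz('wrist',e,st['tool_pos'][2]-.022,st)-st['tool_pos'])@R*1000
    print('side edge slope',np.polyfit(E[:,1],E[:,0],1))
E
```

```text
w2 [  298   189   195   120 15472]
top plane z(tool mm)= a x+b y+c [-0.19942026  0.30671117  7.39867647] resid 11.917157671060304
right edge y 87.18835986668887 far side edge x 36.07688043786913
side edge slope [1.49002524e-02 3.51525596e+01]
w3 [  298   190   195   119 15461]
top plane z(tool mm)= a x+b y+c [-0.21768539  0.37915572  3.52185873] resid 13.197708839247486
right edge y 87.26697063334068 far side edge x 36.064424191422916
side edge slope [1.39945546e-02 3.51501236e+01]
```

```bash
python3 - <<'E'
from h import *; import pickle
for n in('w2','w3'):
    st=pickle.load(open(n+'.pkl','rb')); d=np.load(f'pics/{n}.npy')
    v,u=[a.ravel() for a in np.mgrid[198:245,370:480]]
    o,D=ray('wrist',np.c_[u,v],st); P=o+D*d[v,u][:,None]; R=np.array(st['tcp_rot']); Q=(P-st['tool_pos'])@R*1000
    g=np.ones(len(Q),bool)
    for _ in range(8):
        A=np.c_[Q[:,:2],np.ones(len(Q))]; z=np.linalg.lstsq(A[g],Q[g,2],rcond=None)[0]; r=Q[:,2]-A@z; g=abs(r)<max(2*np.std(r[g]),1)
    print(n,z,g.mean(),np.std(r[g]), d[[200,220,240],[420,420,420]])
E
```

```text
w2 [-2.72119373e-03 -1.44690472e-04  2.29219107e+01] 0.9056092843326886 0.4751218420900365 [0.15108581 0.15332322 0.15869696]
w3 [-2.08495465e-03  5.22012105e-04  2.28995012e+01] 0.9040618955512573 0.4718822394818363 [0.15166041 0.15352276 0.15684344]
```

```bash
cat > tgt.py <<'E'
from h import *; import sys
x,z=map(float,sys.argv[1:3]); a=.238; yy=-.0009+(float(sys.argv[3])/1000 if len(sys.argv)>3 else 0)
c,s=np.cos(a),np.sin(a); X=x/1000-.038
st=env.get_state(); t=np.array([.6149+c*X-s*yy,-.1373+s*X+c*yy,z/1000+.0249])
p=np.array(st['tool_pos'])-[.6149,-.1373,0]
print('lid now box mm',(np.array([c*p[0]+s*p[1]+.038,-s*p[0]+c*p[1]+.0009,p[2]-.0249])*1000).round(1)); print(rel(t,a))
E
python3 tgt.py -88 62
```

```text
lid now box mm [-62.4 -72.5 166.6]
(array([ 7.07, -3.  , 10.46]), array([ 0.   ,  0.   , -0.062]))
```

```bash
python3 -m jog '[{"x":2,"y":-1,"z":0,"ax":0,"ay":0,"az":-0.03,"grip":0.5},{"x":5,"y":-2,"z":0,"ax":0,"ay":0,"az":-0.06,"grip":0.5},{"x":7,"y":-3,"z":1,"ax":0,"ay":0,"az":-0.06,"grip":0.5},{"x":7.1,"y":-3,"z":3,"ax":0,"ay":0,"az":-0.06,"grip":0.5},{"x":7.1,"y":-3,"z":5,"ax":0,"ay":0,"az":-0.06,"grip":0.5},{"x":7.1,"y":-3,"z":7,"ax":0,"ay":0,"az":-0.06,"grip":0.5},{"x":7.1,"y":-3,"z":9,"ax":0,"ay":0,"az":-0.06,"grip":0.5},{"x":7.1,"y":-3,"z":10,"ax":0,"ay":0,"az":-0.06,"grip":0.5},{"x":7.1,"y":-3,"z":10.4,"ax":0,"ay":0,"az":-0.06,"grip":0.5},{"x":7.1,"y":-3,"z":10.4,"ax":0,"ay":0,"az":-0.06,"grip":0.5}]'
python3 -m jog '[{"x":0,"y":0,"z":0,"ax":0,"ay":0,"az":0,"grip":0.5},{"x":0,"y":0,"z":0,"ax":0,"ay":0,"az":0,"grip":0.5},{"x":0,"y":0,"z":0,"ax":0,"ay":0,"az":0,"grip":0.5},{"x":0,"y":0,"z":0,"ax":0,"ay":0,"az":0,"grip":0.5},{"x":0,"y":0,"z":0,"ax":0,"ay":0,"az":0,"grip":0.5},{"x":0,"y":0,"z":0,"ax":0,"ay":0,"az":0,"grip":0.5},{"x":0,"y":0,"z":0,"ax":0,"ay":0,"az":0,"grip":0.5},{"x":0,"y":0,"z":0,"ax":0,"ay":0,"az":0,"grip":0.5},{"x":0,"y":0,"z":0,"ax":0,"ay":0,"az":0,"grip":0.5},{"x":0,"y":0,"z":0,"ax":0,"ay":0,"az":0,"grip":0.5}]'
python3 tgt.py -88 43.3; python3 - <<'E'
from h import *; import pickle
st,p,d=save('wrist','pics/w4.png'); pickle.dump(st,open('w4.pkl','wb'))
s,q,_=save('side','pics/s4.png')
o=np.zeros((600,800,3),np.uint8); o[:400,:640]=p
c=cv2.resize(q[210:290,320:420],(250,200),interpolation=cv2.INTER_CUBIC); o[400:,:250]=c
cv2.imwrite('pics/v4.png',o[:,:,::-1])
E
```

```text
time: 7.75
tool_pos: [0.4925, -0.1679, 0.0868]
tcp_rot: [[-0.234, 0.972, -0.001], [0.972, 0.234, 0.0], [0.001, -0.001, -1.0]]
contact_force: [-0.6, 1.0, -0.7]
finger_gap: 0.131
grip_force: 59.5
time: 8.58
tool_pos: [0.4929, -0.168, 0.0873]
tcp_rot: [[-0.234, 0.972, -0.0], [0.972, 0.234, 0.0], [0.0, -0.0, -1.0]]
contact_force: [0.4, 0.5, -1.1]
finger_gap: 0.13
grip_force: 59.5
lid now box mm [-87.8  -0.2  62.4]
(array([ 0.02, -0.02,  1.91]), array([-0.   , -0.   , -0.002]))
```

View pics/v4.png

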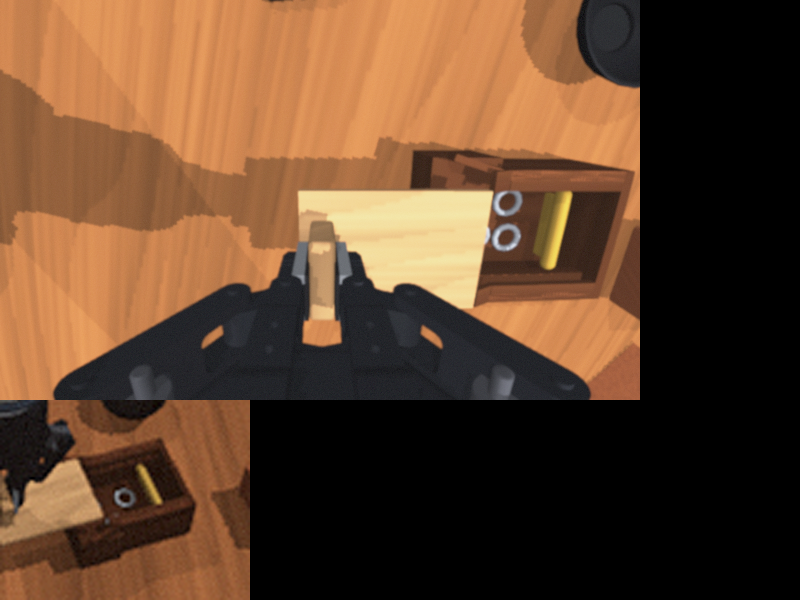

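The view shows the lid above the landing, lined up with the channel: box far corners at (633,171) and (603,297), ridge from (565,193) to (548,268). I'll check the lateral alignment from this view.

```bash
python3 - <<'E'
from h import *; import pickle
st=pickle.load(open('w4.pkl','rb'))
R=np.array(st['tcp_rot'])
for uv,z in(((633,171),.051),((603,297),.051),((564,194),.0387),((549,268),.0387)):
    q=(onz('wrist',uv,z,st)[0]-st['tool_pos'])@R*1000; print(q.round(1), 'box x est',(q[1]-87.8-38).round(1))
E
```

```text
[ 44.4 179.7  36.3] box x est 53.9
[-39.2 184.8  36.3] box x est 59.0
[ 27.4 149.8  48.6] box x est 24.0
[-23.7 151.7  48.6] box x est 25.9
```

```bash
python3 -m jog '[{"x":0.1,"y":0,"z":0.3,"ax":0,"ay":0,"az":0,"grip":0.5},{"x":0.1,"y":0,"z":0.7,"ax":0,"ay":0,"az":0,"grip":0.5},{"x":0.1,"y":0,"z":1.1,"ax":0,"ay":0,"az":0,"grip":0.5},{"x":0.1,"y":0,"z":1.4,"ax":0,"ay":0,"az":0,"grip":0.5},{"x":0.1,"y":0,"z":1.6,"ax":0,"ay":0,"az":0,"grip":0.5},{"x":0.1,"y":0,"z":1.7,"ax":0,"ay":0,"az":0,"grip":0.5},{"x":0.1,"y":0,"z":1.75,"ax":0,"ay":0,"az":0,"grip":0.5},{"x":0.1,"y":0,"z":1.8,"ax":0,"ay":0,"az":0,"grip":0.5},{"x":0.1,"y":0,"z":1.8,"ax":0,"ay":0,"az":0,"grip":0.5},{"x":0.1,"y":0,"z":1.8,"ax":0,"ay":0,"az":0,"grip":0.5}]'
python3 tgt.py -60 43
```

```text
time: 9.52
tool_pos: [0.4928, -0.1671, 0.0694]
tcp_rot: [[-0.234, 0.972, 0.0], [0.972, 0.234, -0.0], [-0.0, 0.0, -1.0]]
contact_force: [-0.1, -0.5, -1.8]
finger_gap: 0.131
grip_force: 59.5
lid now box mm [-87.7   0.7  44.5]
(array([-0.07,  2.77,  0.15]), array([ 0.   ,  0.   , -0.002]))
```

```bash
python3 -m jog '[{"x":0,"y":0,"z":0.03,"ax":0,"ay":0,"az":0,"grip":0.5},{"x":0,"y":0,"z":0.06,"ax":0,"ay":0,"az":0,"grip":0.5},{"x":0,"y":0,"z":0.09,"ax":0,"ay":0,"az":0,"grip":0.5},{"x":0,"y":0,"z":0.12,"ax":0,"ay":0,"az":0,"grip":0.5},{"x":0,"y":0,"z":0.15,"ax":0,"ay":0,"az":0,"grip":0.5},{"x":0,"y":0,"z":0.15,"ax":0,"ay":0,"az":0,"grip":0.5},{"x":0,"y":0,"z":0.15,"ax":0,"ay":0,"az":0,"grip":0.5},{"x":0,"y":0,"z":0.15,"ax":0,"ay":0,"az":0,"grip":0.5},{"x":0,"y":0,"z":0.15,"ax":0,"ay":0,"az":0,"grip":0.5},{"x":0,"y":0,"z":0.15,"ax":0,"ay":0,"az":0,"grip":0.5}]'
python3 tgt.py -60 43
```

```text
time: 10.35
tool_pos: [0.4927, -0.167, 0.0678]
tcp_rot: [[-0.234, 0.972, 0.0], [0.972, 0.234, -0.0], [-0.0, 0.0, -1.0]]
contact_force: [-0.4, -0.1, -1.3]
finger_gap: 0.125
grip_force: 59.5
lid now box mm [-87.8   0.8  42.9]
(array([-0.08,  2.78, -0.01]), array([ 0.   ,  0.   , -0.002]))
```

No contact yet, and the height is about right. I'll slide forward slowly to thread it.

```bash
python3 -m jog '[{"x":0,"y":0.2,"z":0,"ax":0,"ay":0,"az":0,"grip":0.5},{"x":0,"y":0.4,"z":0,"ax":0,"ay":0,"az":0,"grip":0.5},{"x":0,"y":0.6,"z":0,"ax":0,"ay":0,"az":0,"grip":0.5},{"x":0,"y":0.8,"z":0,"ax":0,"ay":0,"az":0,"grip":0.5},{"x":0,"y":1.0,"z":0,"ax":0,"ay":0,"az":0,"grip":0.5},{"x":0,"y":1.2,"z":0,"ax":0,"ay":0,"az":0,"grip":0.5},{"x":0,"y":1.4,"z":0,"ax":0,"ay":0,"az":0,"grip":0.5},{"x":0,"y":1.5,"z":0,"ax":0,"ay":0,"az":0,"grip":0.5},{"x":0,"y":1.5,"z":0,"ax":0,"ay":0,"az":0,"grip":0.5},{"x":0,"y":1.5,"z":0,"ax":0,"ay":0,"az":0,"grip":0.5}]'
python3 tgt.py -50 43
```

```text
time: 11.18
tool_pos: [0.5073, -0.1635, 0.0678]
tcp_rot: [[-0.234, 0.972, -0.0], [0.972, 0.234, 0.0], [0.0, -0.0, -1.0]]
contact_force: [0.5, -0.2, -1.1]
finger_gap: 0.127
grip_force: 59.5
lid now box mm [-72.8   0.8  42.9]
(array([-0.08,  2.28, -0.01]), array([-0.   , -0.   , -0.002]))
```

```bash
python3 -m jog '[{"x":0,"y":0.2,"z":0,"ax":0,"ay":0,"az":0,"grip":0.5},{"x":0,"y":0.4,"z":0,"ax":0,"ay":0,"az":0,"grip":0.5},{"x":0,"y":0.6,"z":0,"ax":0,"ay":0,"az":0,"grip":0.5},{"x":0,"y":0.8,"z":0,"ax":0,"ay":0,"az":0,"grip":0.5},{"x":0,"y":1.0,"z":0,"ax":0,"ay":0,"az":0,"grip":0.5},{"x":0,"y":1.2,"z":0,"ax":0,"ay":0,"az":0,"grip":0.5},{"x":0,"y":1.4,"z":0,"ax":0,"ay":0,"az":0,"grip":0.5},{"x":0,"y":1.5,"z":0,"ax":0,"ay":0,"az":0,"grip":0.5},{"x":0,"y":1.5,"z":0,"ax":0,"ay":0,"az":0,"grip":0.5},{"x":0,"y":1.5,"z":0,"ax":0,"ay":0,"az":0,"grip":0.5}]'
python3 tgt.py -45 43; python3 - <<'E'
from h import *
st,p,d=save('wrist','pics/w5.png')
cv2.imwrite('pics/w5c.png',cv2.resize(p[120:320,280:600],None,fx=2.5,fy=2.5,interpolation=cv2.INTER_CUBIC)[:,:,::-1])
E
```

```text
time: 12.02
tool_pos: [0.5219, -0.16, 0.0678]
tcp_rot: [[-0.234, 0.972, -0.0], [0.972, 0.234, 0.0], [0.0, -0.0, -1.0]]
contact_force: [-0.2, -0.8, -1.4]
finger_gap: 0.128
grip_force: 59.5
lid now box mm [-57.8   0.8  42.9]
(array([-0.08,  1.28, -0.01]), array([-0.   , -0.   , -0.002]))
```

View pics/w5c.png

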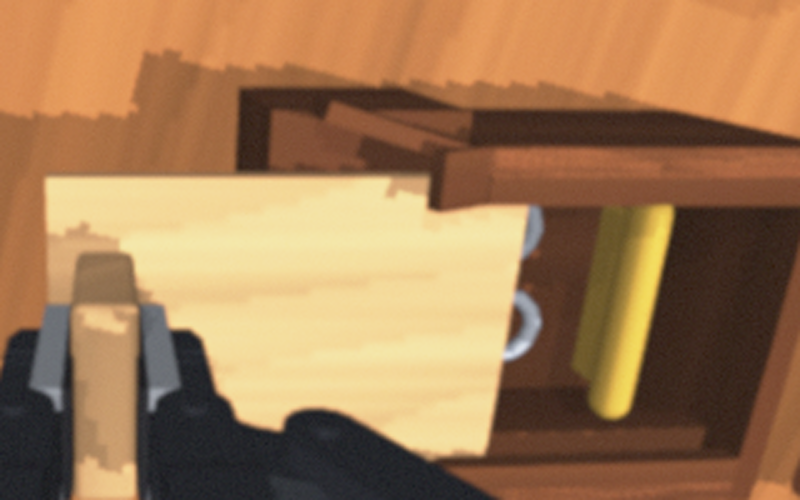

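The front-left corner (crop 430,190) has gone under the lip, and the lid is straight, with no force on it. I'll keep sliding.

```bash
python3 -m jog '[{"x":0,"y":0.25,"z":0,"ax":0,"ay":0,"az":0,"grip":0.5},{"x":0,"y":0.5,"z":0,"ax":0,"ay":0,"az":0,"grip":0.5},{"x":0,"y":0.75,"z":0,"ax":0,"ay":0,"az":0,"grip":0.5},{"x":0,"y":1.0,"z":0,"ax":0,"ay":0,"az":0,"grip":0.5},{"x":0,"y":1.25,"z":0,"ax":0,"ay":0,"az":0,"grip":0.5},{"x":0,"y":1.5,"z":0,"ax":0,"ay":0,"az":0,"grip":0.5},{"x":0,"y":1.75,"z":0,"ax":0,"ay":0,"az":0,"grip":0.5},{"x":0,"y":2,"z":0,"ax":0,"ay":0,"az":0,"grip":0.5},{"x":0,"y":2,"z":0,"ax":0,"ay":0,"az":0,"grip":0.5},{"x":0,"y":2,"z":0,"ax":0,"ay":0,"az":0,"grip":0.5}]'
python3 tgt.py -20 42.5
```

```text
time: 12.9
tool_pos: [0.5415, -0.1553, 0.0678]
tcp_rot: [[-0.234, 0.972, 0.0], [0.972, 0.234, -0.0], [-0.0, 0.0, -1.0]]
contact_force: [-0.2, 0.4, -1.9]
finger_gap: 0.129
grip_force: 59.5
lid now box mm [-37.6   0.7  42.9]
(array([-0.07,  1.76,  0.04]), array([ 0.   ,  0.   , -0.002]))
```

```bash
python3 -m jog '[{"x":0,"y":0.2,"z":0,"ax":0,"ay":0,"az":0,"grip":0.5},{"x":0,"y":0.4,"z":0,"ax":0,"ay":0,"az":0,"grip":0.5},{"x":0,"y":0.6,"z":0,"ax":0,"ay":0,"az":0,"grip":0.5},{"x":0,"y":0.8,"z":0,"ax":0,"ay":0,"az":0,"grip":0.5},{"x":0,"y":1.0,"z":0,"ax":0,"ay":0,"az":0,"grip":0.5},{"x":0,"y":1.2,"z":0,"ax":0,"ay":0,"az":0,"grip":0.5},{"x":0,"y":1.4,"z":0,"ax":0,"ay":0,"az":0,"grip":0.5},{"x":0,"y":1.6,"z":0,"ax":0,"ay":0,"az":0,"grip":0.5},{"x":0,"y":1.7,"z":0,"ax":0,"ay":0,"az":0,"grip":0.5},{"x":0,"y":1.7,"z":0,"ax":0,"ay":0,"az":0,"grip":0.5}]'
python3 tgt.py 0 42.5
```

```text
time: 13.73
tool_pos: [0.5581, -0.1513, 0.0678]
tcp_rot: [[-0.234, 0.972, 0.0], [0.972, 0.234, -0.0], [-0.0, 0.0, -1.0]]
contact_force: [-0.7, 0.1, -1.0]
finger_gap: 0.133
grip_force: 59.5
lid now box mm [-20.5   0.7  42.9]
(array([-0.06,  2.05,  0.04]), array([ 0.   ,  0.   , -0.002]))
```

```bash
python3 -m jog '[{"x":0,"y":0.1,"z":0,"ax":0,"ay":0,"az":0,"grip":0.5},{"x":0,"y":0.2,"z":0,"ax":0,"ay":0,"az":0,"grip":0.5},{"x":0,"y":0.3,"z":0,"ax":0,"ay":0,"az":0,"grip":0.5},{"x":0,"y":0.4,"z":0,"ax":0,"ay":0,"az":0,"grip":0.5},{"x":0,"y":0.5,"z":0,"ax":0,"ay":0,"az":0,"grip":0.5},{"x":0,"y":0.6,"z":0,"ax":0,"ay":0,"az":0,"grip":0.5},{"x":0,"y":0.7,"z":0,"ax":0,"ay":0,"az":0,"grip":0.5},{"x":0,"y":0.8,"z":0,"ax":0,"ay":0,"az":0,"grip":0.5},{"x":0,"y":0.9,"z":0,"ax":0,"ay":0,"az":0,"grip":0.5},{"x":0,"y":1.0,"z":0,"ax":0,"ay":0,"az":0,"grip":0.5}]'
python3 tgt.py 0 42.5
```

```text
time: 14.57
tool_pos: [0.5667, -0.1491, 0.0678]
tcp_rot: [[-0.234, 0.972, -0.002], [0.972, 0.234, 0.0], [0.001, -0.002, -1.0]]
contact_force: [-4.9, -1.0, 3.3]
finger_gap: 0.126
grip_force: 60.2
lid now box mm [-11.6   0.8  42.9]
(array([-0.08,  1.16,  0.03]), array([-0.002, -0.001, -0.002]))
```

```bash
python3 -m jog '[{"x":0,"y":0.08,"z":0,"ax":0,"ay":0,"az":0,"grip":0.5},{"x":0,"y":0.16,"z":0,"ax":0,"ay":0,"az":0,"grip":0.5},{"x":0,"y":0.24,"z":0,"ax":0,"ay":0,"az":0,"grip":0.5},{"x":0,"y":0.32,"z":0,"ax":0,"ay":0,"az":0,"grip":0.5},{"x":0,"y":0.4,"z":0,"ax":0,"ay":0,"az":0,"grip":0.5},{"x":0,"y":0.48,"z":0,"ax":0,"ay":0,"az":0,"grip":0.5},{"x":0,"y":0.56,"z":0,"ax":0,"ay":0,"az":0,"grip":0.5},{"x":0,"y":0.64,"z":0,"ax":0,"ay":0,"az":0,"grip":0.5},{"x":0,"y":0.7,"z":0,"ax":0,"ay":0,"az":0,"grip":0.5},{"x":0,"y":0.7,"z":0,"ax":0,"ay":0,"az":0,"grip":0.5}]'
python3 tgt.py 0 42.5
```

```text
time: 15.4
tool_pos: [0.5752, -0.1474, 0.068]
tcp_rot: [[-0.234, 0.972, 0.001], [0.972, 0.234, -0.0], [-0.001, 0.001, -1.0]]
contact_force: [1.6, 0.2, 1.9]
finger_gap: 0.129
grip_force: 60.0
lid now box mm [-3.   0.4 43.1]
(array([-0.04,  0.3 ,  0.06]), array([ 0.001,  0.001, -0.002]))
```

Over the crest. I'll push on gently to the end wall, in 0.4 mm steps.

```bash
python3 -m jog '[{"x":0,"y":0.04,"z":0,"ax":0,"ay":0,"az":0,"grip":0.5},{"x":0,"y":0.08,"z":0,"ax":0,"ay":0,"az":0,"grip":0.5},{"x":0,"y":0.12,"z":0,"ax":0,"ay":0,"az":0,"grip":0.5},{"x":0,"y":0.16,"z":0,"ax":0,"ay":0,"az":0,"grip":0.5},{"x":0,"y":0.2,"z":0,"ax":0,"ay":0,"az":0,"grip":0.5},{"x":0,"y":0.24,"z":0,"ax":0,"ay":0,"az":0,"grip":0.5},{"x":0,"y":0.28,"z":0,"ax":0,"ay":0,"az":0,"grip":0.5},{"x":0,"y":0.28,"z":0,"ax":0,"ay":0,"az":0,"grip":0.5},{"x":0,"y":0.28,"z":0,"ax":0,"ay":0,"az":0,"grip":0.5},{"x":0,"y":0.28,"z":0,"ax":0,"ay":0,"az":0,"grip":0.5}]'
python3 tgt.py 0 42.5
```

```text
time: 16.23
tool_pos: [0.5767, -0.1467, 0.0676]
tcp_rot: [[-0.234, 0.972, -0.001], [0.972, 0.234, 0.0], [0.0, -0.001, -1.0]]
contact_force: [0.3, -0.2, -1.8]
finger_gap: 0.131
grip_force: 59.6
lid now box mm [-1.3  0.8 42.7]
(array([-0.08,  0.13,  0.02]), array([-0.001, -0.   , -0.002]))
```

```bash
python3 -m jog '[{"x":0,"y":0.03,"z":0,"ax":0,"ay":0,"az":0,"grip":0.5},{"x":0,"y":0.06,"z":0,"ax":0,"ay":0,"az":0,"grip":0.5},{"x":0,"y":0.09,"z":0,"ax":0,"ay":0,"az":0,"grip":0.5},{"x":0,"y":0.12,"z":0,"ax":0,"ay":0,"az":0,"grip":0.5},{"x":0,"y":0.15,"z":0,"ax":0,"ay":0,"az":0,"grip":0.5},{"x":0,"y":0.15,"z":0,"ax":0,"ay":0,"az":0,"grip":0.5},{"x":0,"y":0.15,"z":0,"ax":0,"ay":0,"az":0,"grip":0.5},{"x":0,"y":0.15,"z":0,"ax":0,"ay":0,"az":0,"grip":0.5},{"x":0,"y":0.15,"z":0,"ax":0,"ay":0,"az":0,"grip":0.5},{"x":0,"y":0.15,"z":0,"ax":0,"ay":0,"az":0,"grip":0.5}]'
python3 tgt.py 0 42.5
```

```text
time: 17.07
tool_pos: [0.5786, -0.1464, 0.0678]
tcp_rot: [[-0.234, 0.972, 0.0], [0.972, 0.234, -0.0], [-0.0, 0.0, -1.0]]
contact_force: [-0.2, 1.0, -0.7]
finger_gap: 0.129
grip_force: 59.5
lid now box mm [ 0.5  0.6 42.9]
(array([-0.06, -0.05,  0.04]), array([ 0.   ,  0.   , -0.002]))
```

```bash
python3 -m jog '[{"x":0,"y":0.02,"z":0,"ax":0,"ay":0,"az":0,"grip":0.5},{"x":0,"y":0.04,"z":0,"ax":0,"ay":0,"az":0,"grip":0.5},{"x":0,"y":0.06,"z":0,"ax":0,"ay":0,"az":0,"grip":0.5},{"x":0,"y":0.08,"z":0,"ax":0,"ay":0,"az":0,"grip":0.5},{"x":0,"y":0.1,"z":0,"ax":0,"ay":0,"az":0,"grip":0.5},{"x":0,"y":0.12,"z":0,"ax":0,"ay":0,"az":0,"grip":0.5},{"x":0,"y":0.14,"z":0,"ax":0,"ay":0,"az":0,"grip":0.5},{"x":0,"y":0.15,"z":0,"ax":0,"ay":0,"az":0,"grip":0.5},{"x":0,"y":0.15,"z":0,"ax":0,"ay":0,"az":0,"grip":0.5},{"x":0,"y":0.15,"z":0,"ax":0,"ay":0,"az":0,"grip":0.5}]'
python3 tgt.py 0 42.5
```

```text
time: 17.9
tool_pos: [0.5788, -0.1462, 0.0675]
tcp_rot: [[-0.234, 0.972, -0.002], [0.972, 0.234, -0.0], [0.001, -0.002, -1.0]]
contact_force: [-5.5, -2.5, 1.4]
finger_gap: 0.13
grip_force: 59.9
lid now box mm [ 0.8  0.8 42.6]
(array([-0.08, -0.08,  0.01]), array([-0.002, -0.001, -0.002]))
```

```bash
python3 -m jog '[{"x":0,"y":0.02,"z":0,"ax":0,"ay":0,"az":0,"grip":0.5},{"x":0,"y":0.04,"z":0,"ax":0,"ay":0,"az":0,"grip":0.5},{"x":0,"y":0.06,"z":0,"ax":0,"ay":0,"az":0,"grip":0.5},{"x":0,"y":0.08,"z":0,"ax":0,"ay":0,"az":0,"grip":0.5},{"x":0,"y":0.1,"z":0,"ax":0,"ay":0,"az":0,"grip":0.5},{"x":0,"y":0.1,"z":0,"ax":0,"ay":0,"az":0,"grip":0.5},{"x":0,"y":0.1,"z":0,"ax":0,"ay":0,"az":0,"grip":0.5},{"x":0,"y":0.1,"z":0,"ax":0,"ay":0,"az":0,"grip":0.5},{"x":0,"y":0.1,"z":0,"ax":0,"ay":0,"az":0,"grip":0.5},{"x":0,"y":0.1,"z":0,"ax":0,"ay":0,"az":0,"grip":0.5}]'
python3 tgt.py 0 42.5
```

```text
time: 18.73
tool_pos: [0.5788, -0.146, 0.0673]
tcp_rot: [[-0.234, 0.972, -0.004], [0.972, 0.234, 0.0], [0.001, -0.004, -1.0]]
contact_force: [-8.5, -3.8, 2.0]
finger_gap: 0.131
grip_force: 60.0
lid now box mm [ 0.9  0.9 42.4]
(array([-0.09, -0.09, -0.01]), array([-0.004, -0.001, -0.002]))
```

Stalled firmly against the end wall: 9 N and no further travel. I'll relax, let go and lift clear.

```bash
python3 -m jog '[{"x":0,"y":-0.08,"z":0,"ax":0,"ay":0,"az":0,"grip":0.5},{"x":0,"y":-0.08,"z":0,"ax":0,"ay":0,"az":0,"grip":0.5},{"x":0,"y":-0.08,"z":0,"ax":0,"ay":0,"az":0,"grip":2},{"x":0,"y":-0.08,"z":0,"ax":0,"ay":0,"az":0,"grip":4},{"x":0,"y":-0.08,"z":0,"ax":0,"ay":0,"az":0,"grip":4},{"x":0,"y":-0.08,"z":0,"ax":0,"ay":0,"az":0,"grip":4},{"x":0,"y":-0.08,"z":0,"ax":0,"ay":0,"az":0,"grip":4},{"x":0,"y":-0.08,"z":0,"ax":0,"ay":0,"az":0,"grip":4},{"x":0,"y":-0.08,"z":0,"ax":0,"ay":0,"az":0,"grip":4},{"x":0,"y":-0.08,"z":0,"ax":0,"ay":0,"az":0,"grip":4}]'
python3 -m jog '[{"x":0,"y":0,"z":-0.5,"ax":0,"ay":0,"az":0,"grip":4},{"x":0,"y":0,"z":-1.5,"ax":0,"ay":0,"az":0,"grip":4},{"x":0,"y":0,"z":-3,"ax":0,"ay":0,"az":0,"grip":4},{"x":0,"y":0,"z":-5,"ax":0,"ay":0,"az":0,"grip":4},{"x":0,"y":0,"z":-8,"ax":0,"ay":0,"az":0,"grip":4},{"x":-3,"y":0,"z":-11,"ax":0,"ay":0,"az":0,"grip":4},{"x":-5,"y":0,"z":-12,"ax":0,"ay":0,"az":0,"grip":4},{"x":-5,"y":0,"z":-12,"ax":0,"ay":0,"az":0,"grip":4},{"x":-5,"y":0,"z":-12,"ax":0,"ay":0,"az":0,"grip":4},{"x":-5,"y":0,"z":-12,"ax":0,"ay":0,"az":0,"grip":4}]'
python3 - <<'E'
from h import *
st,p,d=save('wrist','pics/w6.png')
cv2.imwrite('pics/w6c.png',cv2.resize(p[20:320,240:540],None,fx=2,fy=2,interpolation=cv2.INTER_CUBIC)[:,:,::-1])
import pickle; pickle.dump(st,open('w6.pkl','wb'))
E
```

```text
time: 19.57
tool_pos: [0.5803, -0.146, 0.0679]
tcp_rot: [[-0.234, 0.972, 0.0], [0.972, 0.234, -0.0], [-0.0, 0.0, -1.0]]
contact_force: [0.8, 0.1, -0.8]
finger_gap: 0.467
grip_force: 0.0
time: 20.4
tool_pos: [0.5912, -0.1942, 0.1876]
tcp_rot: [[-0.233, 0.972, -0.001], [0.972, 0.233, 0.001], [0.001, -0.001, -1.0]]
contact_force: [-0.7, 0.4, 0.2]
finger_gap: 0.465
grip_force: 0.0
```

View pics/w6c.png

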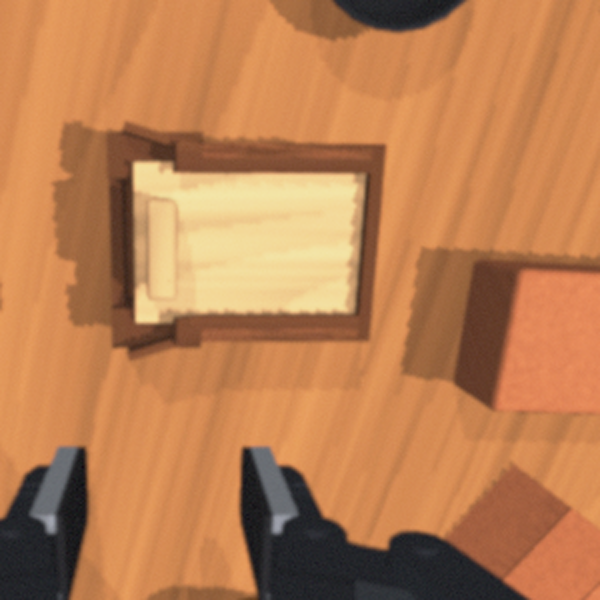

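The lid is in the channel: its front edge meets the end wall at crop x≈363, the grip is at the mouth end (163,250), and the gripper is clear. Handing in.

```bash
python3 -c "
from h import *
print(env.finish_job())"
```

```text
the job is handed in; nothing more can be done
None
```

The lid is threaded, past the ridge and home against the end wall (it stalled there at about 9 N). The gripper has let go and is clear, I moved nothing else, and the job is handed in at about 20 s; no verdict came back.

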